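Load the filled ampoule cassette into the sealing station

ROBOT

A 6-joint arm with a two-finger parallel gripper is mounted at the origin on the work surface. World frame = base frame: x ahead of the robot, y to its left, z up, the work surface at z = 0. Lengths are in mm, angles in rad, forces in N, time in s.
With the tool pointing down it reaches from about 275 to 825 mm from the base axis. Payload 5.2 kg.
Tool frame: the origin (TCP) lies midway between the tips of the shut fingers; the grasp point (between the pads) lies 19 mm behind it (bot.grip_point_offset is the distance from the TCP to the grasp point, in mm); z points along the fingers, y is the direction in which the jaws open and shut (so a half turn about z gives the same grasp; the last joint's range is limited). The gripper opens to 93 mm and grips with 3 to 60 N. Pads are 15 mm wide; open, the fingers measure 128 mm over their backs; the gripper's body (75 mm by 188 mm) begins 65 mm behind the grasp point.
Start: joints at [-0.203, 0.259, 1.535, -0, 1.348, -0.203], TCP at [550.005, 0.023, 218.653] pointing down, gripper open.
Joint ranges: [-3.14, 3.14], [-0.91, 2.08], [0.19, 2.58], [-1.22, 4.36], [0.22, 2.71], [-3.12, 3.12]. Speed limits (rad/s): [2.57, 2.57, 3.14, 3.14, 3.14, 3.14].

INTERFACE

Orientations are given as a unit quaternion [x, y, z, w].
In Python, from rig import bot gives the robot as it stands.
- The arm moves only by the tool move_arm, never from a script. Its argument "targets" is a list of rows, each an object with "fingers": the finger opening in mm, from 0 to 93; "offset": the shift along the tool's x, y, z in mm, a list of three; "dr": the turn, a rotation vector about the tool's x, y, z in rad, a list of three. A call has 1 to 20 rows; each row is the pose to reach, as a shift and turn from the pose commanded when the call began, along the tool's axes at that moment; what a row does not reach only later rows make up. A row lasts 1/12 s, in which the tool goes at most 41.7 mm and 7.16 degrees, less where a joint would pass 70% of its speed; a pose out of reach is approached as far as the arm can. A call with a gripper value outside its range is refused whole. The fingers move at their own pace and stop on an object; "squeeze" is the grip in N (left out, the last holds). Time passes only in rows, so rows that repeat a pose let the fingers close. It gives the time, the measured TCP pose, the force and the opening at its end, in the units of the state.
- bot.observe(): the state, without advancing time (a new reading comes with each control period).
- bot.capture(name): name is "scene" or "side" or "wrist"; returns (picture, depth): 480x640x3 uint8, red, green, blue; 480x640 float32, mm along the optical axis (not along the pixel's ray), 0 where there is no reading.
- bot.get_calibration(name): a dict with "camera_matrix" (3x3 intrinsics, pixels), "T" (4x4, takes a point from camera to world coordinates); the wrist camera has in their place "mount" (4x4, takes a point from camera to tool coordinates, whose origin is the TCP and whose axes are the flange's). Camera axes: x right, y up, looking along -z (the intrinsics and any distortion apply to the point x, -y, -z); pixel columns grow to the right and rows downward; lengths in mm; the calibration is good to about 2 mm. A picture is of the moment at which its call begins: read the wrist's pose just before it. get_calibration takes no time and is no camera call.
- bot.job_done(): hands the job in, once; it reports no verdict.
Trained networks look in the newest picture that a camera, given by its name, has taken for a name from the list of things; names that differ only in an ending like _2 or _b are one class to them, and where a whole thing is asked for, a point or a joint stands for the part that bears it (a point fixed in the world has none). Each returns a list of dicts, best first, with "conf" (0 to 1); they miss things now and then, are a little off and sometimes report something else, mostly with a low value. They report only what shows in the picture. A call takes as long as a camera call. They do not tell look-alikes from the thing itself.
- bot.trace(camera, thing): "region" (480x640 bool, what is visible of it) and "pixel" ([column, row] in pixels, amid what is visible of it).
The state is a dict: "time_s": time; "joint_positions": joint angles; "dq": joint speeds; "joint_torque": joint torques, N m; "tcp_pos": TCP position; "eef_rot": TCP orientation; "wrist_force": force on the tool from outside, world axes, zero at the start; "ft_torque": the same for the moment, N m; "gripper_width": finger opening in mm.
Only numpy, scipy, OpenCV 4.12 (cv2) and the standard library are available. Lean on these libraries where they do the work, as an engineer would, in place of code of your own. Each camera call takes 0.05 s, during which the arm holds its last target. There are 200 camera calls.

TASK

Tip the one filled ampoule cassette forward out of the packed row in the rack, draw it free, stand it upright on the open bench and let go of it to change your grip. Then put it head first between the burners of the sealing station, standing fully home against the stop, and turn the latch until its arm lies square across behind the cassette. Do not let the cassette go over, leave the empty cassettes standing in the rack, and leave the other things on the bench where they are.

Things in the scene. Friction and masses are not known exactly. Their poses are not given: they have to be found in the camera images.
- cassette: The filled ampoule cassette, 0.5 kg: upright aluminium block 130 mm long (its x), 40 mm thick (its y), 150 mm high (its z). Origin: centre of its underside. Its -x end is the head: three amber glass ampoules stand clipped in it on the centre line at x = -50, -26, -2 mm, stems rising 21 mm above the flat top. Starts in one of the three inner places of the rack's row, head towards the robot.
- head (a point): On the filled cassette: centre of its head end face, 75 mm above its underside.
- tail (a point): On the filled cassette: middle of its plain tail (the part from x = +12 to +65 mm, with grip grooves on both sides), at x = +40 mm, 125 mm above the underside; cassette axes.
- rack: Fixed steel rack, 218 mm wide (y), origin on the bench, front to -x. Five cassettes stand packed along y (pitch 41.7 mm, gaps 1.7 mm), centred within 2 mm of x = 0, tops 181 mm above the bench. They stand on a plinth 31 mm high and overhang its front edge by 41 mm. Back wall at x = +76 to 80 mm is only 95 mm high: the upper backs of the cassettes are bare. Side walls 115 mm high.
- rack_edge (a point): Middle of the plinth's front edge (rack x = -24, z = 31 mm), rack axes. In front: a trough, floor 8.5 mm high, and an 8 mm steel bar along y at rack x = -95 mm, 55 mm high. A cassette tipped to -x turns about this edge; past 18 degrees it goes over by itself and stays leaning at 33 degrees, front lower edge in the trough, front on or just off the bar, head out of the row; short of 18 it falls back.
- station: Fixed sealing station on a steel plate 210 mm (x) by 235 mm (y from -137 to +97 mm), 12 mm thick. Origin on the bench under the seat: a home cassette has its origin at station x = 0, y = 0 to +2 mm, z = 12 mm, head (cassette -x) to station +y, touching the stop. Two rails, tops 26 mm above the bench, along y from -50 to +60 mm, 45 mm apart, flare open to the entry at y = -72 mm.
- stop (a point): Centre of the stop's face (station y = +67 mm), 37 mm above the bench, station axes; the stop is a steel block 50 mm wide, top 62 mm above the bench.
- flame (a point): Point midway between the burners, station x = 0, y = +26, z = 175 mm, station axes. Copper nozzles at this height point inwards from both sides at station y = +2, +26, +50 mm, 57 mm free between opposite tips: the cassette's head passes, fingers holding the head do not. Burner columns at station x = +-88 mm, y = +26 mm, none of it higher than 179 mm.
- latch (a joint): Swing latch on a column at station x = +70, y = -89 mm; grows clockwise from above. 0 to 0.2 rad: open, the arm points to station -y, clear of the entry. 1.5: set, the arm lies square across (to station -x, over a white line on the plate), its rubber bumper 3 to 5 mm behind a home cassette's tail. Stays where left (0.06 N m). Past 1.5 the bumper meets the tail.
- latch_grip (a point): On the latch's axis, 136 mm above the bench, where to grip its black handle bar: 46 mm long along the arm, 14 mm wide, 104 to 153 mm above the bench, on top of the arm (16 mm wide, top 104 mm, reaches 74 mm from the axis). At joint 0 the arm points 1.5 rad anticlockwise (from above) from station -x.
- empty1: An empty cassette in the rack: shape and size of the filled one (130 mm long (its x), 40 mm thick (its y), 150 mm high (its z); origin at the centre of its underside, 0.45 kg), no ampoules, three dark open wells in its top.
- empty2: An empty cassette in the rack: shape and size of the filled one (130 mm long (its x), 40 mm thick (its y), 150 mm high (its z); origin at the centre of its underside, 0.45 kg), no ampoules, three dark open wells in its top.
- empty3: An empty cassette in the rack: shape and size of the filled one (130 mm long (its x), 40 mm thick (its y), 150 mm high (its z); origin at the centre of its underside, 0.45 kg), no ampoules, three dark open wells in its top.
- empty4: An empty cassette in the rack: shape and size of the filled one (130 mm long (its x), 40 mm thick (its y), 150 mm high (its z); origin at the centre of its underside, 0.45 kg), no ampoules, three dark open wells in its top.
- bottle: Bystander: amber glass jar with white cap, 64 mm across, 130 mm high, standing; origin at the centre of its underside.
- tongs: Bystander: steel ampoule tongs lying flat, about 180 mm long (x), 30 mm wide, 10 mm high; origin on the bench near the middle.
- dish: Bystander: steel bowl, 90 mm across, 30 mm high; origin at the centre of its underside. Between rack and station the bench is clear (world x 0.42 to 0.60, y -0.08 to +0.10 m).
Not all that is in view belongs to the job. What is shaped like the empty3 but brown is not meant.

How it is judged:
By the outcome, as a careful person would: the job done as asked, in the order asked, and still so for the second after the job is handed in, with the robot touching nothing.
It also fails if it takes over 72 s, if anything falls off the work surface, if the arm or the gripper's body presses on something with over 40 N, if the wrist force passes 120 N, or if a joint passes its speed limit or range.

## Working session

There is one attempt and no reset: what is moved stays moved. The work goes in short steps, Python scripts to look and compute and a tool call to move; the robot and the scene stay as the last step left them, time stands still between calls to the robot, and variables do not carry over. Pictures are saved under pics/ and viewed, about 8 in all and at most 12, crops included, and the job is handed in when it is done.

Besides the shell and the picture viewer there is one more tool, called after "Call:" in YAML: its name, and indented under it one key for each argument. move_arm: Moves the arm, as the interface text tells. Its arguments: {"type":"object","properties":{"targets":{"type":"array"},"squeeze":{"type":"number"}},"required":["targets"]}

```bash
mkdir -p pics; cat > h.py <<'E'
import numpy as np, cv2
from scipy.spatial.transform import Rotation as R
from rig import bot
def cap(n):
    s=bot.observe(); p,d=bot.capture(n); c=bot.get_calibration(n)
    K=np.array(c["camera_matrix"])
    if "T" in c: T=np.array(c["T"])
    else:
        T=np.eye(4);T[:3,:3]=R.from_quat(s["eef_rot"]).as_matrix();T[:3,3]=s["tcp_pos"];T=T@np.array(c["mount"])
    v,u=np.mgrid[:480,:640]
    P=np.stack([(u-K[0,2])/K[0,0]*d,-(v-K[1,2])/K[1,1]*d,-d],-1)
    W=P@T[:3,:3].T+T[:3,3]; W[d==0]=np.nan
    return p,d,W,K,T
def save(n,p): cv2.imwrite("pics/"+n+".png",p[:,:,::-1])
E
python3 - <<'E'
from h import *
ims=[]
for n in ["scene","side","wrist"]:
    p,d,W,K,T=cap(n); ims.append(p); np.savez("/tmp/"+n,p=p,W=W)
    c=bot.get_calibration(n); print(n,{k:np.round(v,3).tolist() for k,v in c.items()})
    for t in ["cassette","empty1","rack","station","latch","bottle","tongs","dish"]:
        r=bot.trace(n,t)
        print(n,t,[(round(x["conf"],2),np.round(x["pixel"]).tolist(),np.round(np.nanmedian(W[x["region"]],0)).tolist()) for x in r[:6]])
save("a1",ims[0]);save("a2",ims[1])
print(bot.observe())
E
```

```text
scene {'camera_matrix': [[593.491, 0.0, 314.697], [0.0, 593.491, 248.305], [0.0, 0.0, 1.0]], 'T': [[0.881, 0.451, -0.144, 345.629], [-0.473, 0.84, -0.265, -372.482], [0.001, 0.302, 0.953, 1503.193], [0.0, 0.0, 0.0, 1.0]]}
scene cassette [(0.78, [390.0, 350.0], [579.0, -299.0, 180.0])]
scene empty1 [(0.96, [380.0, 313.0], [599.0, -217.0, 180.0]), (0.75, [298.0, 437.0], [306.0, -358.0, 150.0]), (0.72, [408.0, 391.0], [564.0, -380.0, 180.0]), (0.72, [384.0, 335.0], [587.0, -258.0, 180.0]), (0.56, [402.0, 371.0], [576.0, -339.0, 180.0])]
scene rack [(0.61, [355.0, 377.0], [510.0, -298.0, 10.0])]
scene station [(0.83, [256.0, 186.0], [504.0, 273.0, 13.0])]
scene latch [(0.19, [388.0, 354.0], [577.0, -299.0, 180.0])]
scene bottle [(0.81, [390.0, 241.0], [726.0, -53.0, 120.0])]
scene tongs [(0.6, [281.0, 324.0], [400.0, -88.0, 9.0])]
scene dish [(0.63, [293.0, 366.0], [374.0, -207.0, 15.0])]
side {'camera_matrix': [[437.856, 0.0, 322.378], [0.0, 437.856, 242.034], [0.0, 0.0, 1.0]], 'T': [[-0.999, -0.003, -0.049, 529.131], [-0.041, -0.502, 0.864, 842.083], [-0.028, 0.865, 0.502, 584.818], [0
[... 1597 characters left out ...]
itions': array([-2.02813461e-01,  2.58601871e-01,  1.53505376e+00, -1.09120049e-06,
        1.34797229e+00, -2.02826823e-01]), 'dq': array([ 9.94433890e-04, -8.26653331e-04, -6.88482714e-04,  6.34328304e-04,
        9.20099383e-05, -1.33109124e-03]), 'joint_torque': array([-2.58468699e-04, -4.37198353e+01, -2.84303981e+01,  7.18735345e-02,
        3.14049202e-02,  2.54972099e-05]), 'tcp_pos': array([5.49987011e+02, 1.83458099e-02, 2.18630116e+02]), 'eef_rot': array([ 7.07101972e-01,  7.07111590e-01, -1.01465655e-05, -1.44330427e-05]), 'wrist_force': array([-0.20583257, -0.70415486, -0.68121801]), 'ft_torque': array([ 0.01457224, -0.03877761, -0.04925754]), 'gripper_width': 93.07658528789624}
```

View pictures.

View pics/a1.png

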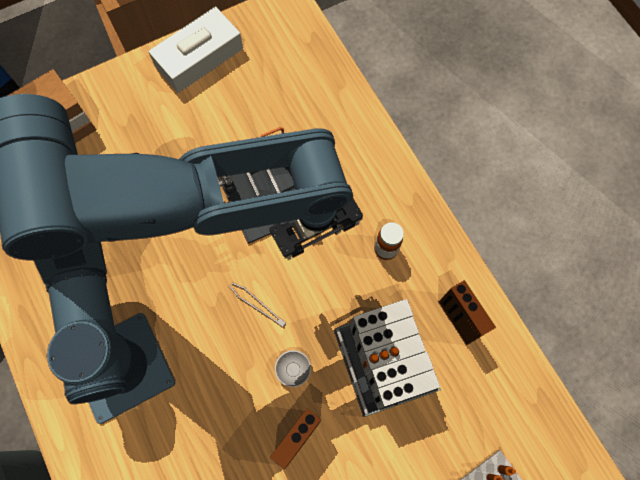

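View pics/a2.png

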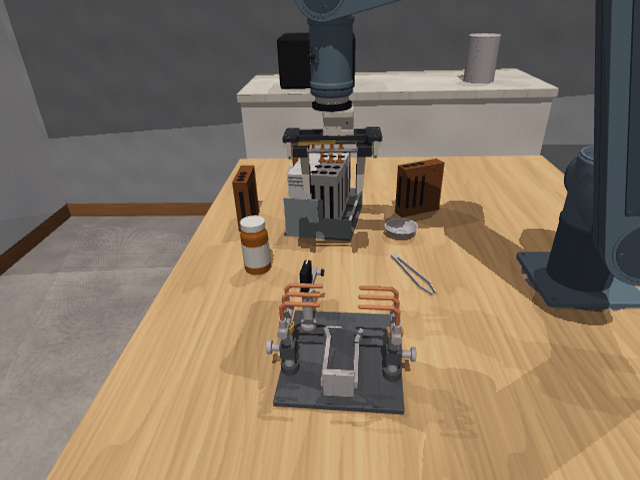

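The filled cassette is the one with three amber ampoules, at scene (385,354), in the middle place of the five. The plain silver ones on either side (with dark wells) are the empties. The brown blocks at (298,437) and (467,312) are decoys, and the amber thing at (500,472) is not in the rack. The station's stop faces away from the rack (towards +y).

```bash
python3 - <<'E'
from h import *
z=np.load("/tmp/scene.npz");p=z["p"];W=z["W"]
X=W.reshape(-1,3)
m=(abs(X[:,2]-181)<5)&(X[:,0]>480)&(X[:,0]<700)&(X[:,1]<-170)&(X[:,1]>-430)
Q=X[m]; r=cv2.minAreaRect(Q[:,:2].astype(np.float32)); print("tops rect",r,cv2.boxPoints(r).round(1).tolist(),np.median(Q[:,2]))
# amber
h=cv2.cvtColor(p,cv2.COLOR_RGB2HSV).reshape(-1,3)
a=m=(X[:,2]>185)&(X[:,2]<215)&(X[:,0]>480)&(X[:,0]<700)&(X[:,1]<-170)&(X[:,1]>-430)
print("stems",m.sum(),np.median(X[m],0),X[m][:,2].max())
z=np.load("/tmp/side.npz");V=z["W"];Y=V.reshape(-1,3)
def sel(zl,zh,x0=380,x1=680,y0=80,y1=450):
    return Y[(Y[:,2]>zl)&(Y[:,2]<zh)&(Y[:,0]>x0)&(Y[:,0]<x1)&(Y[:,1]>y0)&(Y[:,1]<y1)]
for n,a in {"plate":(7,16),"stoptop":(57,66),"rails":(22,30),"tubes":(168,186)}.items():
    q=sel(*a); r=cv2.minAreaRect(q[:,:2].astype(np.float32)); print(n,len(q),np.round(r[0],1),np.round(r[1],1),round(r[2],2),cv2.boxPoints(r).round(1).tolist())
c=cv2.resize(p[300:420,310:470],None,fx=3,fy=3,interpolation=cv2.INTER_CUBIC)
d=cv2.resize(z["p"][240:420,250:430],None,fx=2,fy=2,interpolation=cv2.INTER_CUBIC)
o=np.zeros((360,840,3),np.uint8);o[:,:480]=c;o[:,480:]=d;save("b",cv2.resize(o,(800,343)))
E
```

```text
tops rect ((588.9393310546875, -298.6937255859375), (207.32711791992188, 132.3523712158203), 79.93782043457031) [[505.70001220703125, -389.20001220703125], [636.0, -412.29998779296875], [672.2000122070312, -208.1999969482422], [541.9000244140625, -185.10000610351562]] 180.70394721504726
stems 430 [ 579.83417604 -295.44430729  186.30649404] 207.34357667773088
plate 8277 [534.3 254.6] [237.9 210.1] 86.72 [[422.6000061035156, 141.8000030517578], [632.2999877929688, 129.8000030517578], [645.9000244140625, 367.29998779296875], [436.20001220703125, 379.29998779296875]]
stoptop 506 [529.8 291. ] [138.2 231.1] 64.39 [[395.70001220703125, 278.6000061035156], [604.0999755859375, 178.6999969482422], [663.9000244140625, 303.29998779296875], [455.5, 403.20001220703125]]
rails 850 [531.6 277.5] [159.5 204.4] 77.67 [[414.70001220703125, 221.5], [614.4000244140625, 177.8000030517578], [648.4000244140625, 333.6000061035156], [448.79998779296875, 377.29998779296875]]
tubes 1065 [536.3 300.7] [ 57.4 180.7] 86.85 [[444.5, 277.0], [625.0, 267.1000061035156], [628.0999755859375, 324.3999938964844], [447.70001220703125, 334.29998779296875]]
```

View pics/b.png

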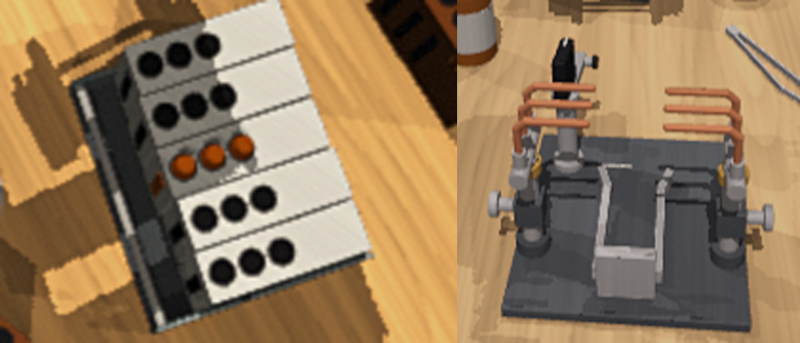

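Call:
move_arm:
  targets:
    - {"fingers":0,"offset":[0,0,-50],"dr":[0,0,0]}
    - {"fingers":0,"offset":[0,0,-50],"dr":[0,0,0]}
    - {"fingers":0,"offset":[-315,132,-50],"dr":[0,0,0.176]}
    - {"fingers":0,"offset":[-315,132,-50],"dr":[0,0,0.176]}
    - {"fingers":0,"offset":[-315,132,-50],"dr":[0,0,0.176]}
    - {"fingers":0,"offset":[-315,132,-50],"dr":[0,0,0.176]}
    - {"fingers":0,"offset":[-315,132,-50],"dr":[0,0,0.176]}
    - {"fingers":0,"offset":[-315,132,-50],"dr":[0,0,0.176]}
    - {"fingers":0,"offset":[-315,132,-50],"dr":[0,0,0.176]}
    - {"fingers":0,"offset":[-315,132,-50],"dr":[0,0,0.176]}
    - {"fingers":0,"offset":[-315,132,-50],"dr":[0,0,0.176]}
    - {"fingers":0,"offset":[-315,132,-50],"dr":[0,0,0.176]}
    - {"fingers":0,"offset":[-315,132,-50],"dr":[0,0,0.176]}
    - {"fingers":0,"offset":[-315,132,-50],"dr":[0,0,0.176]}

```text
time_s: 2.52
tcp_pos: [682.0, -313.4, 269.2]
eef_rot: [0.766, 0.643, 0.0, -0.0]
wrist_force: [0.8, -0.3, 0.7]
gripper_width: 3.8
```

```bash
python3 - <<'E'
from h import *
p,d,W,K,T=cap("wrist"); np.savez("/tmp/w1",p=p,W=W); save("c_w",p)
ps,ds,Ws,_,_=cap("scene"); np.savez("/tmp/s1",p=ps,W=Ws)
s=bot.observe(); print(s["tcp_pos"],s["joint_positions"].round(3),s["eef_rot"])
X=W.reshape(-1,3); m=(abs(X[:,2]-181)<6)&(X[:,0]>480)&(X[:,0]<720)&(X[:,1]<-170)&(X[:,1]>-430)
print(m.sum()); r=cv2.minAreaRect(X[m][:,:2].astype(np.float32)); print(r,cv2.boxPoints(r).tolist())
Y=Ws.reshape(-1,3)
for n,(a,b) in {"plate":(8,16),"stop":(57,66),"rails":(23,29),"tubes":(170,180),"z100":(98,110),"z153":(145,158)}.items():
    q=Y[(Y[:,2]>a)&(Y[:,2]<b)&(Y[:,0]>380)&(Y[:,0]<700)&(Y[:,1]>60)&(Y[:,1]<450)]
    if len(q)>5: r=cv2.minAreaRect(q[:,:2].astype(np.float32)); print(n,len(q),np.median(q,0).round(1),np.round(r[0],1),np.round(r[1],1),round(r[2],2))
o=np.hstack([cv2.resize(p,(400,300)),cv2.resize(ps,(400,300))]);
c=cv2.resize(ps[100:280,160:400],(400,300)); o=np.hstack([cv2.resize(p,(400,300)),c]); save("c",o)
E
```

```text
[ 682.10639906 -312.96828368  269.94337964] [-0.579  0.624  0.85   0.     1.667 -0.404] [7.65880194e-01 6.42983049e-01 3.17642960e-04 4.75026122e-04]
37638
((590.9110107421875, -292.6237487792969), (192.08038330078125, 132.7435302734375), 80.01750946044922) [[508.895751953125, -375.70458984375], [639.629638671875, -398.71533203125], [672.92626953125, -209.54290771484375], [542.1923828125, -186.53216552734375]]
plate 2475 [553.1 226.9  11.7] [540.3 256.1] [315.4 387.1] 0.45
stop 108 [546.6 341.2  61.1] [597.7 281.7] [106.7 192.2] 24.17
rails 201 [557.7 267.   25.9] [554.  259.1] [156.3 135. ] 72.04
tubes 297 [567.7 300.1 176.4] [534.3 297.6] [ 57.1 181.2] 86.71
z100 183 [589.  134.9 103.5] [601.1 199.9] [193.5  28.7] 76.99
z153 129 [597.  185.3 151.7] [532.2 240.3] [164.8 184.7] 87.54
```

View pics/c.png

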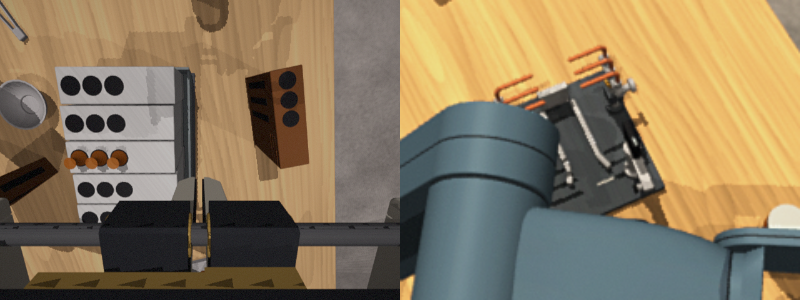

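Call:
move_arm:
  targets:
    - {"fingers":0,"offset":[0,0,60],"dr":[0,0,0]}
    - {"fingers":0,"offset":[0,0,90],"dr":[0,0,0]}
    - {"fingers":0,"offset":[0,0,119],"dr":[0,0,0]}
    - {"fingers":0,"offset":[0,0,119],"dr":[0,0,0]}
    - {"fingers":0,"offset":[0,-6,119],"dr":[0,0,0]}
    - {"fingers":0,"offset":[0,-11,119],"dr":[0,0,0]}
    - {"fingers":0,"offset":[0,-16,119],"dr":[0,0,0]}
    - {"fingers":0,"offset":[0,-21,119],"dr":[0,0,0]}
    - {"fingers":0,"offset":[0,-26,119],"dr":[0,0,0]}
    - {"fingers":0,"offset":[0,-31,119],"dr":[0,0,0]}
    - {"fingers":0,"offset":[0,-35,119],"dr":[0,0,0]}
    - {"fingers":0,"offset":[0,-39,119],"dr":[0,0,0]}

```text
time_s: 3.62
tcp_pos: [643.2, -308.2, 150.2]
eef_rot: [0.767, 0.642, 0.0, 0.0]
wrist_force: [0.5, -1.0, -0.3]
gripper_width: 0.0
```

Call:
move_arm:
  targets:
    - {"fingers":0,"offset":[0,-4,0],"dr":[0,0,0]}
    - {"fingers":0,"offset":[0,-8,0],"dr":[0,0,0]}
    - {"fingers":0,"offset":[0,-12,0],"dr":[0,0,0]}
    - {"fingers":0,"offset":[0,-16,0],"dr":[0,0,0]}
    - {"fingers":0,"offset":[0,-19,0],"dr":[0,0,0]}
    - {"fingers":0,"offset":[0,-21,0],"dr":[0,0,0]}
    - {"fingers":0,"offset":[0,-21,0],"dr":[0,0,0]}
    - {"fingers":0,"offset":[0,-21,0],"dr":[0,0,0]}
    - {"fingers":0,"offset":[0,-21,0],"dr":[0,0,0]}
    - {"fingers":0,"offset":[0,-21,0],"dr":[0,0,0]}

```text
time_s: 4.45
tcp_pos: [623.1, -304.5, 149.6]
eef_rot: [0.766, 0.642, 0.0, 0.0]
wrist_force: [0.5, -0.4, 0.2]
gripper_width: 0.5
```

```bash
python3 - <<'E'
from h import *
p,d,W,K,T=cap("wrist"); ps,ds,Ws,_,_=cap("scene"); pd,dd,Wd,_,_=cap("side")
np.savez("/tmp/t1",p=ps,W=Ws,wp=p,wW=W,sp=pd,sW=Wd)
o=np.hstack([cv2.resize(p,(400,300)),cv2.resize(ps[280:440,260:474],(400,300))]); save("d",o)
print(bot.observe()["wrist_force"])
E
```

```text
[-0.07901637 -1.01521622 -0.82948352]
```

View pics/d.png

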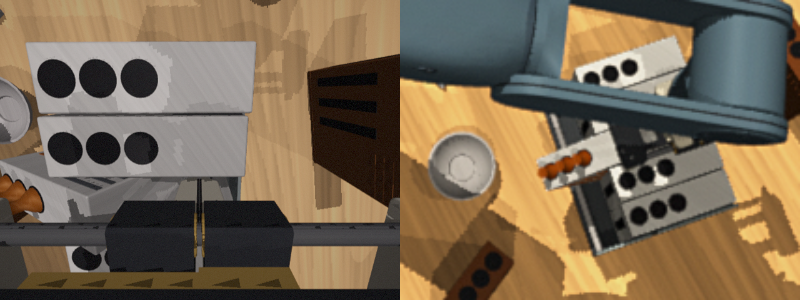

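```bash
python3 - <<'E'
from h import *
z=np.load("/tmp/t1.npz"); a=np.deg2rad(10.06); c=np.array([588.9,-298.7])
xh=np.array([np.cos(a),-np.sin(a)]);yh=np.array([np.sin(a),np.cos(a)])
for k in ["W","sW"]:
    X=z[k].reshape(-1,3); r=X[:,:2]-c; x=r@xh;y=r@yh;zz=X[:,2]
    u=np.deg2rad(33); f=np.array([-np.cos(u),-np.sin(u)]);up=np.array([-np.sin(u),np.cos(u)]);C=np.array([-58.6,8.5])
    m=(x>-170)&(x<-30)&(abs(y)<30)&(zz>100)&(zz<240)
    q=np.c_[x,zz][m]-C; L=65*-1-q@f*1  # cassette x: -65 at C, grows along -f
    H=q@up
    for lo in range(-64,40,16):
        mm=(L>=lo)&(L<lo+16)&(H>130); n=mm.sum()
        edge=(abs(y[m])>10)&mm
        if edge.sum(): print(k,lo,n,"H off-centre med",np.median(H[edge]).round(1),"y range",y[m][mm&(abs(H-150)<6)].min().round(1),y[m][mm&(abs(H-150)<6)].max().round(1))
    print("min L",np.percentile(L[abs(H-148)<4],1) if (abs(H-148)<4).any() else None)
E
```

```text
W -64 91 H off-centre med 149.1 y range -20.6 19.2
W -48 122 H off-centre med 149.6 y range -20.5 19.4
W -32 137 H off-centre med 149.1 y range -20.5 19.4
W -16 103 H off-centre med 149.0 y range -20.7 19.0
W 0 145 H off-centre med 149.2 y range -20.8 19.1
W 16 165 H off-centre med 147.0 y range -28.9 29.6
W 32 108 H off-centre med 146.4 y range -28.3 29.2
min L -63.11866598332074
sW -64 71 H off-centre med 140.2 y range -12.6 23.9
sW -48 75 H off-centre med 141.3 y range -17.4 24.9
sW -32 87 H off-centre med 141.3 y range -15.4 24.3
sW -16 72 H off-centre med 141.2 y range -16.7 22.7
sW 0 77 H off-centre med 141.0 y range -18.5 24.6
sW 16 51 H off-centre med 143.2 y range -17.6 24.0
sW 32 65 H off-centre med 142.0 y range -15.5 23.7
min L -61.62161945023081
```

Call:
move_arm:
  targets:
    - {"fingers":0,"offset":[0,8,0],"dr":[0,0,0]}
    - {"fingers":0,"offset":[0,10,-40],"dr":[0,0,0]}
    - {"fingers":0,"offset":[0,10,-80],"dr":[0,0,0]}
    - {"fingers":0,"offset":[0,10,-120],"dr":[0,0,0]}
    - {"fingers":0,"offset":[0,10,-150],"dr":[0,0,0]}
    - {"fingers":93,"offset":[0,10,-150],"dr":[0,0,0]}

```text
time_s: 5.1
tcp_pos: [635.5, -307.7, 308.8]
eef_rot: [0.766, 0.642, 0.002, 0.007]
wrist_force: [-0.5, 1.2, 0.8]
gripper_width: 4.2
```

```bash
cat >> h.py <<'E'
A=np.deg2rad(10.06); RC=np.array([588.9,-298.7,0]); RR=R.from_euler("z",-A).as_matrix()
def rackp(x,y,z): return RC+RR@np.array([x,y,z])
def rel(p0,R0,p1,R1): 
    return (R0.T@(np.array(p1)-p0)).round(1).tolist(), R.from_matrix(R0.T@R1).as_rotvec().round(3).tolist()
def cols(x,z): x,z=np.array(x,float),np.array(z,float); return np.c_[x,np.cross(z,x),z]
E
python3 - <<'E'
from h import *
s=bot.observe(); print(s["tcp_pos"],s["joint_positions"].round(2),s["gripper_width"])
p0=np.array([632.8,-306.2,299.65]); R0=R.from_euler("z",-0.176).as_matrix()@np.array([[0,1,0],[1,0,0],[0,0,-1.]])
u=np.deg2rad(33);S,C=np.sin(u),np.cos(u)
R1=RR@cols([-C,0,-S],[S,0,-C])
for b in (200,0):
    print(b,rel(p0,R0,rackp(-84.9-b*S,-.7,109.6+b*C),R1))
print(R.from_matrix(R1).as_quat())
E
```

```text
[ 635.53945276 -307.66104544  308.81091243] [-0.61  0.51  0.95  0.    1.67 -0.43] 4.216514946928027
200 ([-1.1, -238.4, 22.3], [-0.451, -0.451, -1.524])
0 ([-1.0, -129.4, 190.0], [-0.451, -0.451, -1.524])
[ 0.08406676  0.95512725 -0.02490171  0.28292158]
```

Call:
move_arm:
  targets:
    - {"fingers":93,"offset":[0,-40,-10],"dr":[0,0,0]}
    - {"fingers":93,"offset":[-1,-238,22],"dr":[-0.451,-0.451,-1.524]}
    - {"fingers":93,"offset":[-1,-238,22],"dr":[-0.451,-0.451,-1.524]}
    - {"fingers":93,"offset":[-1,-238,22],"dr":[-0.451,-0.451,-1.524]}
    - {"fingers":93,"offset":[-1,-238,22],"dr":[-0.451,-0.451,-1.524]}
    - {"fingers":93,"offset":[-1,-238,22],"dr":[-0.451,-0.451,-1.524]}
    - {"fingers":93,"offset":[-1,-238,22],"dr":[-0.451,-0.451,-1.524]}
    - {"fingers":93,"offset":[-1,-238,22],"dr":[-0.451,-0.451,-1.524]}
    - {"fingers":93,"offset":[-1,-238,22],"dr":[-0.451,-0.451,-1.524]}
    - {"fingers":93,"offset":[-1,-238,22],"dr":[-0.451,-0.451,-1.524]}
    - {"fingers":93,"offset":[-1,-238,22],"dr":[-0.451,-0.451,-1.524]}
    - {"fingers":93,"offset":[-1,-238,22],"dr":[-0.451,-0.451,-1.524]}
    - {"fingers":93,"offset":[-1,-238,22],"dr":[-0.451,-0.451,-1.524]}
    - {"fingers":93,"offset":[-1,-238,22],"dr":[-0.451,-0.451,-1.524]}
    - {"fingers":93,"offset":[-1,-238,22],"dr":[-0.451,-0.451,-1.524]}
    - {"fingers":93,"offset":[-1,-238,22],"dr":[-0.451,-0.451,-1.524]}
    - {"fingers":93,"offset":[-1,-238,22],"dr":[-0.451,-0.451,-1.524]}
    - {"fingers":93,"offset":[-1,-238,22],"dr":[-0.451,-0.451,-1.524]}
    - {"fingers":93,"offset":[-1,-238,22],"dr":[-0.451,-0.451,-1.524]}
    - {"fingers":93,"offset":[-1,-238,22],"dr":[-0.451,-0.451,-1.524]}

```text
time_s: 6.77
tcp_pos: [398.6, -265.3, 277.9]
eef_rot: [0.084, 0.955, -0.025, 0.283]
wrist_force: [-0.3, 1.1, -0.5]
gripper_width: 92.9
```

```bash
python3 - <<'E'
from h import *
s=bot.observe(); print(s["tcp_pos"],s["eef_rot"],s["joint_positions"].round(2),rackp(-193.8,-.7,277.3))
p,d,W,K,T=cap("wrist"); save("e",p)
X=W.reshape(-1,3); r=(X-RC)@RR; u=np.deg2rad(33)
f=np.array([-np.cos(u),-np.sin(u)]);up=np.array([-np.sin(u),np.cos(u)])
q=r[:,[0,2]]-np.array([-58.6,8.5]); L=-65-q@f; H=q@up; y=r[:,1]
m=(abs(H-150)<6)&(abs(y)<28)&(L>-70)&(L<10)
print(m.sum(),"H",np.median(H[m]),"y",np.percentile(y[m],[1,99]),"L",np.percentile(L[m],[1]))
for lo in (-60,-40,-20): 
    k=m&(L>lo)&(L<lo+15); print(lo,np.median(H[k&(abs(y)>12)]),np.percentile(y[k],[2,98]))
E
```

```text
[ 398.64749729 -265.28232702  277.86007918] [ 0.08400223  0.95520743 -0.02491067  0.28266916] [-1.22 -0.22  2.02  0.56  1.09 -2.82] [ 397.95732791 -265.53637575  277.3       ]
2654 H 150.02655564815058 y [-20.20703534  18.89018375] L [-63.07928015]
-60 150.2335814806282 [-20.00713488  18.73342005]
-40 149.889854532597 [-20.31655094  18.88975984]
-20 149.5599569394587 [-19.74886189  18.53204642]
```

View pics/e.png

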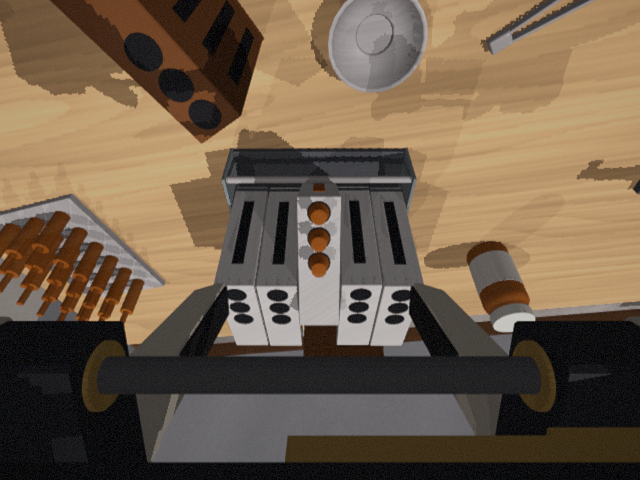

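Call:
move_arm:
  targets:
    - {"fingers":93,"offset":[0,0,40],"dr":[0,0,0]}
    - {"fingers":93,"offset":[0,0,80],"dr":[0,0,0]}
    - {"fingers":93,"offset":[0,0,120],"dr":[0,0,0]}
    - {"fingers":93,"offset":[0,0,155],"dr":[0,0,0]}
    - {"fingers":93,"offset":[0,0,180],"dr":[0,0,0]}
    - {"fingers":93,"offset":[0,0,195],"dr":[0,0,0]}
    - {"fingers":93,"offset":[0,0,200],"dr":[0,0,0]}
    - {"fingers":93,"offset":[0,0,200],"dr":[0,0,0]}
    - {"fingers":36,"offset":[0,0,200],"dr":[0,0,0]}
    - {"fingers":36,"offset":[0,0,200],"dr":[0,0,0]}
    - {"fingers":36,"offset":[0,0,200],"dr":[0,0,0]}
    - {"fingers":36,"offset":[0,0,200],"dr":[0,0,0]}
    - {"fingers":36,"offset":[0,0,200],"dr":[0,0,0]}
    - {"fingers":36,"offset":[0,0,200],"dr":[0,0,0]}
    - {"fingers":36,"offset":[0,0,200],"dr":[0,0,0]}
    - {"fingers":36,"offset":[0,0,200],"dr":[0,0,0]}
  squeeze: 50

```text
time_s: 8.15
tcp_pos: [505.4, -284.7, 110.0]
eef_rot: [0.084, 0.955, -0.025, 0.283]
wrist_force: [0.3, -0.6, -0.0]
gripper_width: 44.3
```

Call:
move_arm:
  targets:
    - {"fingers":36,"offset":[0,0,0],"dr":[0,0,0]}
    - {"fingers":36,"offset":[0,0,0],"dr":[0,0,0]}
    - {"fingers":36,"offset":[0,0,0],"dr":[0,0,0]}
    - {"fingers":36,"offset":[0,0,0],"dr":[0,0,0]}
    - {"fingers":36,"offset":[0,0,0],"dr":[0,0,0]}
    - {"fingers":36,"offset":[0,0,0],"dr":[0,0,0]}
    - {"fingers":36,"offset":[0,0,-5],"dr":[0,0,0]}
    - {"fingers":36,"offset":[0,0,-15],"dr":[0,0,0]}
    - {"fingers":36,"offset":[0,0,-30],"dr":[0,0,0]}
  squeeze: 50

```text
time_s: 8.9
tcp_pos: [489.3, -281.1, 134.3]
eef_rot: [0.084, 0.955, -0.024, 0.282]
wrist_force: [6.7, -1.0, -6.1]
gripper_width: 40.2
```

Call:
move_arm:
  targets:
    - {"fingers":36,"offset":[0,0,-18],"dr":[0,0,0]}
    - {"fingers":36,"offset":[0,0,-36],"dr":[0,0,0]}
    - {"fingers":36,"offset":[0,0,-54],"dr":[0,0,0]}
    - {"fingers":36,"offset":[0,0,-70],"dr":[0,0,0]}
    - {"fingers":36,"offset":[12,0,-90],"dr":[0,0,0]}
    - {"fingers":36,"offset":[25,0,-115],"dr":[0,0,0]}
    - {"fingers":36,"offset":[40,0,-138],"dr":[0,0,0]}
    - {"fingers":36,"offset":[51,0,-160],"dr":[0,0,0]}
    - {"fingers":36,"offset":[51,0,-175],"dr":[0,0,0]}
    - {"fingers":36,"offset":[51,0,-175],"dr":[0,0,0]}
    - {"fingers":36,"offset":[51,0,-175],"dr":[0,0,0]}

```text
time_s: 9.82
tcp_pos: [352.6, -257.8, 253.8]
eef_rot: [0.085, 0.955, -0.026, 0.282]
wrist_force: [0.5, -0.1, -5.6]
gripper_width: 39.9
```

```bash
python3 - <<'E'
from h import *
s=bot.observe(); print(s["tcp_pos"],s["eef_rot"],s["wrist_force"],s["ft_torque"],s["joint_positions"].round(2),s["gripper_width"])
ps,_,Ws,_,_=cap("scene"); p,_,W,_,_=cap("side")
R0=R.from_quat(s["eef_rot"]).as_matrix()
# cassette upright with head to +y_station at (510,10)
ys=np.array([.057,.998,0])
R1=cols(ys/np.linalg.norm(ys),[0,0,-1]); t=np.array([510,10,0])+32*ys
for z in (290,150,100): print(z,rel(s["tcp_pos"],R0,t+[0,0,z],R1))
# head top profile in tool frame: does it still sit as assumed
pw,_,Ww,_,_=cap("wrist"); q=(Ww.reshape(-1,3)-s["tcp_pos"])@R0
m=(abs(q[:,1])<19)&(abs(q[:,1])>10)&(q[:,0]>-10)&(q[:,0]<45)&(q[:,2]<-30)&(q[:,2]>-80)
print(m.sum()); k=np.polyfit(q[m][:,0],q[m][:,2],1); print("top in tool: slope,z@0",k)
save("f",np.hstack([cv2.resize(p[100:340,160:480],(400,300)),cv2.resize(pw,(400,300))]))
E
```

```text
[ 352.61637483 -257.77655196  253.75882162] [ 0.08463639  0.9552744  -0.02566578  0.28218569] [ 0.5000008  -0.13635239 -5.56731797] [ 0.29170255  1.0012117  -0.03816413] [-1.38 -0.27  2.12  0.59  1.14 -2.98] 39.947888850104405
290 ([-107.1, 323.0, 25.7], [0.415, 0.47, 1.408])
150 ([-31.1, 323.2, 143.2], [0.415, 0.47, 1.408])
100 ([-3.9, 323.3, 185.2], [0.415, 0.47, 1.408])
4734
top in tool: slope,z@0 [  0.19752098 -51.94847063]
```

View pics/f.png

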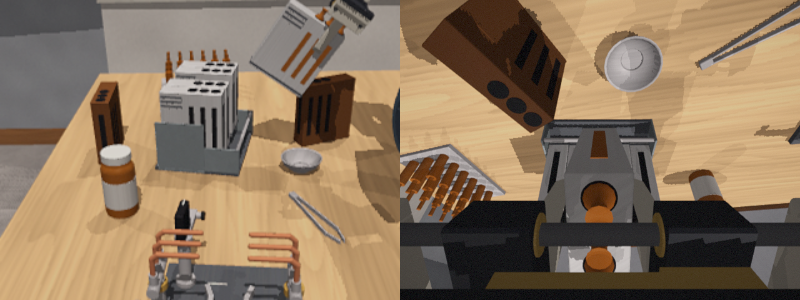

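```bash
python3 - <<'E'
from h import *
s=bot.observe(); R0=R.from_quat(s["eef_rot"]).as_matrix()
pw,_,Ww,_,_=cap("wrist"); q=(Ww.reshape(-1,3)-s["tcp_pos"])@R0
for a in range(-24,48,6):
    m=(abs(q[:,1])<19)&(abs(q[:,1])>12)&(q[:,0]>a)&(q[:,0]<a+6)&(q[:,2]<-20)&(q[:,2]>-80)
    if m.sum(): print(a,m.sum(),np.percentile(q[m][:,2],[10,50,90]).round(1))
E
```

```text
-24 450 [-50.8 -50.2 -49.5]
-18 84 [-51.2 -50.4 -49.8]
-6 6 [-50.  -49.8 -49.6]
0 518 [-51.3 -50.6 -49.9]
6 537 [-51.4 -50.7 -50. ]
12 564 [-51.5 -50.8 -50.1]
18 601 [-51.6 -50.8 -50.1]
24 613 [-51.7 -51.  -50.2]
30 1115 [-50.6 -40.5 -24.6]
```

Call:
move_arm:
  targets:
    - {"fingers":36,"offset":[0,12,-5],"dr":[0,0,0]}
    - {"fingers":36,"offset":[0,30,-15],"dr":[0,0,0]}
    - {"fingers":36,"offset":[0,55,-25],"dr":[0.01,0.01,0.04]}
    - {"fingers":36,"offset":[-5,80,-30],"dr":[0.03,0.033,0.1]}
    - {"fingers":36,"offset":[-14,105,-26],"dr":[0.06,0.068,0.2]}
    - {"fingers":36,"offset":[-23,128,-22],"dr":[0.09,0.1,0.305]}
    - {"fingers":36,"offset":[-32,151,-18],"dr":[0.12,0.135,0.41]}
    - {"fingers":36,"offset":[-41,174,-13],"dr":[0.15,0.17,0.51]}
    - {"fingers":36,"offset":[-50,197,-8],"dr":[0.18,0.205,0.61]}
    - {"fingers":36,"offset":[-59,220,-3],"dr":[0.21,0.238,0.715]}
    - {"fingers":36,"offset":[-68,240,3],"dr":[0.242,0.274,0.82]}
    - {"fingers":36,"offset":[-77,260,9],"dr":[0.272,0.308,0.923]}
    - {"fingers":36,"offset":[-86,278,15],"dr":[0.302,0.343,1.026]}
    - {"fingers":36,"offset":[-94,294,20],"dr":[0.333,0.377,1.13]}
    - {"fingers":36,"offset":[-100,307,24],"dr":[0.363,0.411,1.23]}
    - {"fingers":36,"offset":[-104,316,26],"dr":[0.39,0.441,1.32]}
    - {"fingers":36,"offset":[-107,323,26],"dr":[0.415,0.47,1.408]}
    - {"fingers":36,"offset":[-107,323,26],"dr":[0.415,0.47,1.408]}
    - {"fingers":36,"offset":[-107,323,26],"dr":[0.415,0.47,1.408]}
    - {"fingers":36,"offset":[-107,323,26],"dr":[0.415,0.47,1.408]}

```text
time_s: 11.68
tcp_pos: [512.7, 44.8, 288.7]
eef_rot: [0.721, 0.693, 0.0, 0.001]
wrist_force: [0.5, 0.4, -5.9]
gripper_width: 39.8
```

```bash
python3 - <<'E'
from h import *
s=bot.observe(); R0=R.from_quat(s["eef_rot"]).as_matrix(); print(s["tcp_pos"],R0.round(3).tolist(),s["wrist_force"],s["joint_positions"].round(2))
pw,_,Ww,_,_=cap("wrist"); q=(Ww.reshape(-1,3)-s["tcp_pos"])@R0
for a in range(-24,36,8):
    m=(abs(q[:,1])<19)&(abs(q[:,1])>12)&(q[:,0]>a)&(q[:,0]<a+8)&(q[:,2]<-20)&(q[:,2]>-80)
    if m.sum(): print(a,m.sum(),np.percentile(q[m][:,2],[10,50,90]).round(1))
# latch / station from here
X=Ww.reshape(-1,3)
for n,(a,b) in {"plate":(9,15),"stop":(59,65),"rails":(24,28),"tubes":(172,180),"arm":(100,108),"handle":(148,157)}.items():
    w=X[(X[:,2]>a)&(X[:,2]<b)&(X[:,0]>400)&(X[:,0]<680)&(X[:,1]>90)&(X[:,1]<420)]
    if len(w)>9:
        r=cv2.minAreaRect(w[:,:2].astype(np.float32)); print(n,len(w),np.round(r[0],1),np.round(r[1],1),round(r[2],2),np.median(w,0).round(1))
save("g",pw); np.savez("/tmp/w2",p=pw,W=Ww)
E
```

```text
[512.66169691  44.79138485 288.74908293] [[0.039, 0.999, 0.002], [0.999, -0.039, -0.001], [-0.001, 0.002, -1.0]] [ 0.53861442  0.38084349 -5.91176036] [-0.13  0.15  1.5  -0.    1.49 -0.09]
-24 511 [-51.1 -50.5 -49.8]
-8 18 [-50.3 -50.  -49.6]
0 680 [-51.5 -50.8 -50.1]
8 747 [-51.6 -50.9 -50.2]
16 776 [-51.7 -51.  -50.3]
24 1699 [-51.5 -49.1 -27.9]
32 30 [-37.5 -24.5 -21.2]
plate 20436 [529.1 203.9] [139.2 210.4] 86.81 [518.8 210.4  12.5]
stop 22 [590.  176.9] [ 3.9 16.1] 14.17 [588.9 175.   61.2]
rails 1060 [551.4 221.6] [ 90.3 112.6] 80.02 [553.4 233.7  26.4]
arm 1378 [588.  153.5] [94.7 29. ] 81.92 [588.9 134.2 103.8]
handle 1183 [597.6 179. ] [46.1 14.3] 82.53 [596.8 179.2 153.1]
```

Call:
move_arm:
  targets:
    - {"fingers":36,"offset":[0,0,30],"dr":[0,0,0]}
    - {"fingers":36,"offset":[0,0,65],"dr":[0,0,0]}
    - {"fingers":36,"offset":[0,0,100],"dr":[0,0,0]}
    - {"fingers":36,"offset":[0,0,130],"dr":[0,0,0]}
    - {"fingers":36,"offset":[0,0,155],"dr":[0,0,0]}
    - {"fingers":36,"offset":[0,0,170],"dr":[0,0,0]}
    - {"fingers":36,"offset":[0,0,178],"dr":[0,0,0]}
    - {"fingers":36,"offset":[0,0,183],"dr":[0,0,0]}
    - {"fingers":36,"offset":[0,0,186],"dr":[0,0,0]}
    - {"fingers":36,"offset":[0,0,186],"dr":[0,0,0]}
    - {"fingers":36,"offset":[0,0,186],"dr":[0,0,0]}

```text
time_s: 12.65
tcp_pos: [514.1, 41.5, 105.4]
eef_rot: [0.72, 0.694, 0.001, 0.005]
wrist_force: [0.5, -0.5, -4.4]
gripper_width: 39.9
```

Call:
move_arm:
  targets:
    - {"fingers":36,"offset":[0,0,2],"dr":[0,0,0]}
    - {"fingers":36,"offset":[0,0,4],"dr":[0,0,0]}
    - {"fingers":36,"offset":[0,0,5],"dr":[0,0,0]}
    - {"fingers":36,"offset":[0,0,5],"dr":[0,0,0]}
    - {"fingers":36,"offset":[0,0,5],"dr":[0,0,0]}

```text
time_s: 13.07
tcp_pos: [514.1, 41.4, 100.5]
eef_rot: [0.72, 0.694, 0.001, 0.005]
wrist_force: [-0.9, 2.5, 3.8]
gripper_width: 39.6
```

Call:
move_arm:
  targets:
    - {"fingers":50,"offset":[0,0,0],"dr":[0,0,0]}
    - {"fingers":93,"offset":[0,0,0],"dr":[0,0,0]}
    - {"fingers":93,"offset":[0,0,0],"dr":[0,0,0]}
    - {"fingers":93,"offset":[0,0,0],"dr":[0,0,0]}
    - {"fingers":93,"offset":[0,0,0],"dr":[0,0,0]}
    - {"fingers":93,"offset":[0,0,0],"dr":[0,0,0]}
    - {"fingers":93,"offset":[0,0,0],"dr":[0,0,0]}
    - {"fingers":93,"offset":[0,0,0],"dr":[0,0,0]}
    - {"fingers":93,"offset":[0,0,-30],"dr":[0,0,0]}
    - {"fingers":93,"offset":[0,0,-70],"dr":[0,0,0]}
    - {"fingers":93,"offset":[0,0,-110],"dr":[0,0,0]}
    - {"fingers":93,"offset":[-20,0,-140],"dr":[0,0,0]}
    - {"fingers":93,"offset":[-50,0,-140],"dr":[0,0,0]}
    - {"fingers":93,"offset":[-50,0,-140],"dr":[0,0,0]}
    - {"fingers":93,"offset":[-50,0,-140],"dr":[0,0,0]}

```text
time_s: 14.32
tcp_pos: [510.7, -8.9, 240.0]
eef_rot: [0.721, 0.693, 0.001, 0.004]
wrist_force: [-0.6, -0.3, 0.2]
gripper_width: 92.9
```

```bash
python3 - <<'E'
from h import *
s=bot.observe(); R0=R.from_quat(s["eef_rot"]).as_matrix(); print(s["tcp_pos"],s["eef_rot"])
pw,_,Ww,_,_=cap("wrist"); ps,_,Ws,_,_=cap("scene"); pd,_,Wd,_,_=cap("side")
for n,V in (("w",Ww),("s",Ws)):
    X=V.reshape(-1,3); m=(abs(X[:,2]-150)<5)&(X[:,0]>460)&(X[:,0]<570)&(X[:,1]>-100)&(X[:,1]<110)
    if m.sum()>50: r=cv2.minAreaRect(X[m][:,:2].astype(np.float32)); print(n,m.sum(),np.round(r[0],1),np.round(r[1],1),round(r[2],2),np.median(X[m][:,2]))
    k=(X[:,2]>158)&(X[:,2]<175)&(X[:,0]>460)&(X[:,0]<570)&(X[:,1]>-100)&(X[:,1]<110); print(k.sum(),np.median(X[k],0))
save("h",np.hstack([cv2.resize(pd[80:380,140:540],(400,300)),cv2.resize(pw,(400,300))]))
E
```

```text
[510.65369594  -8.90202269 240.01823301] [0.72083365 0.69309441 0.0007216  0.00429713]
w 7815 [513.8   9.5] [129.7  40.1] 88.18 150.46717418828842
1029 [514.62639804  35.98108818 171.38936888]
s 465 [512.2 -13.1] [86.8 40.5] 88.21 149.8921343925199
14 [512.12292226   7.79658105 168.7493287 ]
```

View pics/h.png

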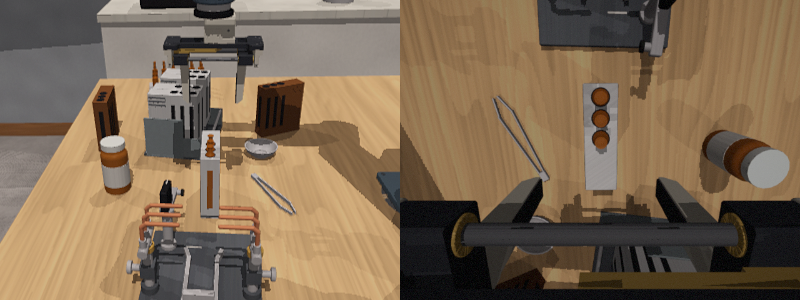

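```bash
python3 - <<'E'
from h import *
s=bot.observe(); R0=R.from_quat(s["eef_rot"]).as_matrix()
def d(a): a=np.deg2rad(a); return np.array([np.cos(a),np.sin(a),0])
R1=cols(d(88.2),[0,0,-1]); 
for z in (240,106): print(rel(s["tcp_pos"],R0,[511.9,-30.5,z],R1))
E
```

```text
([-23.2, 2.7, -1.1], [0.005, 0.004, -0.005])
([-22.6, 2.1, 132.9], [0.005, 0.004, -0.005])
```

Call:
move_arm:
  targets:
    - {"fingers":93,"offset":[-23,2.5,0],"dr":[0.005,0.004,-0.005]}
    - {"fingers":93,"offset":[-23,2.5,35],"dr":[0.005,0.004,-0.005]}
    - {"fingers":93,"offset":[-23,2.3,70],"dr":[0.005,0.004,-0.005]}
    - {"fingers":93,"offset":[-23,2.1,105],"dr":[0.005,0.004,-0.005]}
    - {"fingers":93,"offset":[-22.6,2.1,125],"dr":[0.005,0.004,-0.005]}
    - {"fingers":93,"offset":[-22.6,2.1,133],"dr":[0.005,0.004,-0.005]}
    - {"fingers":93,"offset":[-22.6,2.1,133],"dr":[0.005,0.004,-0.005]}
    - {"fingers":36,"offset":[-22.6,2.1,133],"dr":[0.005,0.004,-0.005]}
    - {"fingers":36,"offset":[-22.6,2.1,133],"dr":[0.005,0.004,-0.005]}
    - {"fingers":36,"offset":[-22.6,2.1,133],"dr":[0.005,0.004,-0.005]}
    - {"fingers":36,"offset":[-22.6,2.1,133],"dr":[0.005,0.004,-0.005]}
    - {"fingers":36,"offset":[-22.6,2.1,133],"dr":[0.005,0.004,-0.005]}
    - {"fingers":36,"offset":[-22.6,2.1,133],"dr":[0.005,0.004,-0.005]}
    - {"fingers":36,"offset":[-22.6,2.1,133],"dr":[0.005,0.004,-0.005]}
    - {"fingers":36,"offset":[-22.6,2.1,133],"dr":[0.005,0.004,-0.005]}
    - {"fingers":36,"offset":[-22.6,2.1,133],"dr":[0.005,0.004,-0.005]}
    - {"fingers":36,"offset":[-22.6,2.1,133],"dr":[0.005,0.004,-0.005]}
    - {"fingers":36,"offset":[-22.6,2.1,133],"dr":[0.005,0.004,-0.005]}
    - {"fingers":36,"offset":[-22.6,2.1,133],"dr":[0.005,0.004,-0.005]}
    - {"fingers":36,"offset":[-22.6,2.1,133],"dr":[0.005,0.004,-0.005]}
  squeeze: 55

```text
time_s: 16.13
tcp_pos: [512.7, -31.3, 106.9]
eef_rot: [0.718, 0.696, 0.0, 0.001]
wrist_force: [-1.8, -0.3, 2.3]
gripper_width: 40.0
```

```bash
cat >> h.py <<'E'
def d(a): a=np.deg2rad(a); return np.array([np.cos(a),np.sin(a),0])
SO=np.array([532.9,271.7,0]); RS=cols(d(86.72),[0,0,-1]); ys=d(86.72); xs=d(-3.28)
E
python3 - <<'E'
from h import *
s=bot.observe(); R0=R.from_quat(s["eef_rot"]).as_matrix()
print(rel(s["tcp_pos"],R0,SO-195*ys+[0,0,147],RS),s["tcp_pos"])
E
```

```text
([108.5, 5.7, -40.2], [0.001, 0.001, 0.025]) [512.68856159 -31.28187846 106.90284462]
```

Call:
move_arm:
  targets:
    - {"fingers":36,"offset":[0,0,-5],"dr":[0,0,0]}
    - {"fingers":36,"offset":[0,0,-15],"dr":[0,0,0]}
    - {"fingers":36,"offset":[0,0,-28],"dr":[0,0,0]}
    - {"fingers":36,"offset":[10,1,-38],"dr":[0,0,0.005]}
    - {"fingers":36,"offset":[28,2,-40],"dr":[0,0,0.01]}
    - {"fingers":36,"offset":[50,3,-40],"dr":[0,0,0.015]}
    - {"fingers":36,"offset":[72,4,-40],"dr":[0,0,0.02]}
    - {"fingers":36,"offset":[92,5,-40],"dr":[0,0,0.025]}
    - {"fingers":36,"offset":[104,5.7,-40],"dr":[0,0,0.025]}
    - {"fingers":36,"offset":[108.5,5.7,-40],"dr":[0,0,0.025]}
    - {"fingers":36,"offset":[108.5,5.7,-40],"dr":[0,0,0.025]}
    - {"fingers":36,"offset":[108.5,5.7,-40],"dr":[0,0,0.025]}

```text
time_s: 17.13
tcp_pos: [521.7, 76.8, 146.8]
eef_rot: [0.727, 0.687, -0.0, 0.001]
wrist_force: [-0.2, 0.6, -6.0]
gripper_width: 39.8
```

```bash
python3 - <<'E'
from h import *
s=bot.observe(); R0=R.from_quat(s["eef_rot"]).as_matrix(); print(s["tcp_pos"],R0[:,0].round(3),s["wrist_force"])
pw,_,Ww,_,_=cap("wrist"); save("i",pw); np.savez("/tmp/w3",p=pw,W=Ww); X=Ww.reshape(-1,3)
q=(X-s["tcp_pos"])@R0
for a in range(0,112,12):
    m=(abs(q[:,1])<19)&(abs(q[:,1])>12)&(q[:,0]>a)&(q[:,0]<a+12)&(q[:,2]<-20)&(q[:,2]>-80)
    if m.sum(): print(a,m.sum(),np.median(q[m][:,2]).round(1),np.percentile(q[m][:,1],[1,99]).round(1))
st=np.c_[(X-SO)@xs,(X-SO)@ys,X[:,2]]
for y in range(-70,70,20):
    m=(abs(st[:,1]-y)<10)&(st[:,2]>23)&(st[:,2]<29)&(abs(st[:,0])<45)
    xx=st[m,0]; print("rail",y,m.sum(),[np.percentile(xx[xx<0],[5,50,95]).round(1) if (xx<0).sum()>5 else None,np.percentile(xx[xx>0],[5,50,95]).round(1) if (xx>0).sum()>5 else None])
m=(abs(st[:,2]-175)<6)&(st[:,1]>-10)&(st[:,1]<62)&(abs(st[:,0])<80); print("tips",np.sort(st[m,0][st[m,0]<0])[-5:] if m.any() else 0,np.sort(st[m,0][st[m,0]>0])[:5],np.percentile(st[m,1],[2,98]))
E
```

```text
[521.73115361  76.79800951 146.75393848] [ 0.056  0.998 -0.001] [-0.16515657  0.55580409 -6.03857906]
0 972 -43.5 [-18.8  18.9]
12 1050 -43.5 [-18.9  18.9]
24 1125 -43.5 [-18.9  18.8]
36 1233 -43.4 [-18.8  18.9]
48 1322 -43.4 [-18.9  18.8]
60 1422 -43.4 [-18.8  18.9]
72 1579 -43.5 [-18.9  18.8]
84 1688 -43.5 [-18.8  18.8]
96 1418 -43.4 [-18.9  18.8]
rail -70 0 [None, None]
rail -50 402 [array([-30.2, -26.4, -22.8]), array([22.8, 26.5, 30.1])]
rail -30 691 [array([-29.8, -26.2, -22.6]), array([22.8, 26.5, 30.1])]
rail -10 0 [None, None]
rail 10 0 [None, None]
rail 30 0 [None, None]
rail 50 0 [None, None]Traceback (most recent call last):
  File "<stdin>", line 12, in <module>
    return _quantile_unchecked(
        a, q, axis, out, overwrite_input, method, keepdims, weights)
    return _ureduce(a,
                    func=_quantile_ureduce_func,
    ...<5 lines>...
                    overwrite_input=overwrite_input,
                    method=method)
    r = func(a, **kwargs)
    result = _quantile(arr,
                       quantiles=q,
    ...<2 lines>...
                       out=out,
                       weights=wgt)
    slices_having_nans = np.isnan(arr[-1, ...])
                                  ~~~^^^^^^^^^
IndexError: index -1 is out of bounds for axis 0 with size 0
```

View pics/i.png

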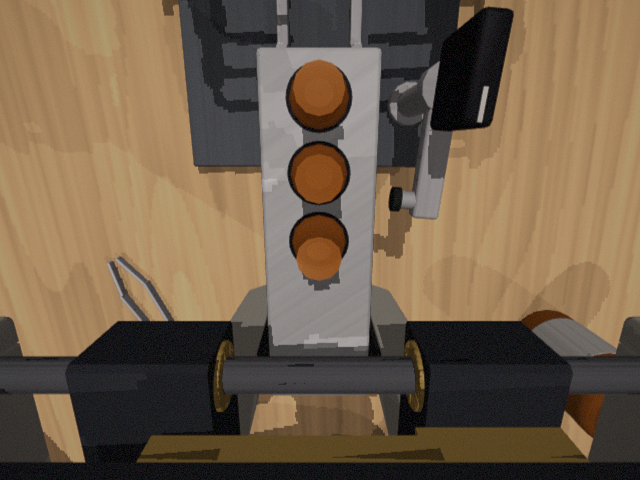

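Call:
move_arm:
  targets:
    - {"fingers":36,"offset":[0,0,10],"dr":[0,0,0]}
    - {"fingers":36,"offset":[0,0,20],"dr":[0,0,0]}
    - {"fingers":36,"offset":[0,0,26],"dr":[0,0,0]}
    - {"fingers":36,"offset":[2,0,26],"dr":[0,0,0]}
    - {"fingers":36,"offset":[8,0,26],"dr":[0,0,0]}
    - {"fingers":36,"offset":[18,0,26],"dr":[0,0,0]}
    - {"fingers":36,"offset":[30,0,26],"dr":[0,0,0]}
    - {"fingers":36,"offset":[42,0,26],"dr":[0,0,0]}
    - {"fingers":36,"offset":[54,0,26],"dr":[0,0,0]}
    - {"fingers":36,"offset":[66,0,26],"dr":[0,0,0]}
    - {"fingers":36,"offset":[78,0,26],"dr":[0,0,0]}
    - {"fingers":36,"offset":[90,0,26],"dr":[0,0,0]}
    - {"fingers":36,"offset":[102,0,26],"dr":[0,0,0]}
    - {"fingers":36,"offset":[114,0,26],"dr":[0,0,0]}
    - {"fingers":36,"offset":[126,0,26],"dr":[0,0,0]}
    - {"fingers":36,"offset":[136,0,26],"dr":[0,0,0]}
    - {"fingers":36,"offset":[143,0,26],"dr":[0,0,0]}
    - {"fingers":36,"offset":[147,0,26],"dr":[0,0,0]}
    - {"fingers":36,"offset":[147,0,26],"dr":[0,0,0]}
    - {"fingers":36,"offset":[147,0,26],"dr":[0,0,0]}

```text
time_s: 18.85
tcp_pos: [530.2, 223.7, 120.5]
eef_rot: [0.727, 0.687, -0.0, 0.001]
wrist_force: [-0.6, 0.1, -6.0]
gripper_width: 39.9
```

Call:
move_arm:
  targets:
    - {"fingers":36,"offset":[0,0,1],"dr":[0,0,0]}
    - {"fingers":36,"offset":[2,0,1],"dr":[0,0,0]}
    - {"fingers":36,"offset":[4,0,1],"dr":[0,0,0]}
    - {"fingers":36,"offset":[5.5,0,1],"dr":[0,0,0]}
    - {"fingers":36,"offset":[7,0,1],"dr":[0,0,0]}
    - {"fingers":36,"offset":[8,0,1],"dr":[0,0,0]}
    - {"fingers":36,"offset":[9,0,1],"dr":[0,0,0]}
    - {"fingers":36,"offset":[9,0,1],"dr":[0,0,0]}

```text
time_s: 19.52
tcp_pos: [530.7, 233.0, 119.6]
eef_rot: [0.727, 0.687, 0.0, 0.001]
wrist_force: [-0.6, 0.2, -4.8]
gripper_width: 39.5
```

Call:
move_arm:
  targets:
    - {"fingers":36,"offset":[1,0,0],"dr":[0,0,0]}
    - {"fingers":36,"offset":[2,0,0],"dr":[0,0,0]}
    - {"fingers":36,"offset":[3,0,0],"dr":[0,0,0]}
    - {"fingers":36,"offset":[3,0,0],"dr":[0,0,0]}

```text
time_s: 19.85
tcp_pos: [530.8, 233.9, 120.0]
eef_rot: [0.727, 0.687, -0.001, 0.002]
wrist_force: [-1.3, -7.4, -2.7]
gripper_width: 40.0
```

Call:
move_arm:
  targets:
    - {"fingers":36,"offset":[0,0,0.7],"dr":[0,0,0]}
    - {"fingers":36,"offset":[0,0,1.4],"dr":[0,0,0]}
    - {"fingers":36,"offset":[0,0,1.8],"dr":[0,0,0]}
    - {"fingers":36,"offset":[0,0,1.8],"dr":[0,0,0]}

```text
time_s: 20.18
tcp_pos: [531.0, 233.7, 119.2]
eef_rot: [0.727, 0.687, -0.001, 0.002]
wrist_force: [-4.0, -8.5, 3.5]
gripper_width: 39.6
```

Call:
move_arm:
  targets:
    - {"fingers":50,"offset":[0,0,1],"dr":[0,0,0]}
    - {"fingers":93,"offset":[0,0,1],"dr":[0,0,0]}
    - {"fingers":93,"offset":[0,0,1],"dr":[0,0,0]}
    - {"fingers":93,"offset":[0,0,1],"dr":[0,0,0]}
    - {"fingers":93,"offset":[0,0,1],"dr":[0,0,0]}
    - {"fingers":93,"offset":[0,0,1],"dr":[0,0,0]}
    - {"fingers":93,"offset":[0,0,1],"dr":[0,0,0]}
    - {"fingers":93,"offset":[0,0,1],"dr":[0,0,0]}
    - {"fingers":93,"offset":[0,0,-30],"dr":[0,0,0]}
    - {"fingers":93,"offset":[0,0,-70],"dr":[0,0,0]}
    - {"fingers":93,"offset":[0,0,-110],"dr":[0,0,0]}
    - {"fingers":93,"offset":[-20,0,-130],"dr":[0,0,0]}
    - {"fingers":93,"offset":[-50,20,-130],"dr":[0,0,0]}
    - {"fingers":93,"offset":[-50,50,-130],"dr":[0,0,0]}
    - {"fingers":93,"offset":[-50,68,-130],"dr":[0,0,0]}
    - {"fingers":93,"offset":[-50,68,-130],"dr":[0,0,0]}
    - {"fingers":93,"offset":[-50,68,-130],"dr":[0,0,0]}

```text
time_s: 21.6
tcp_pos: [595.8, 181.8, 247.2]
eef_rot: [0.727, 0.686, -0.0, 0.0]
wrist_force: [-0.7, 0.8, 0.4]
gripper_width: 92.8
```

```bash
python3 - <<'E'
from h import *
s=bot.observe(); R0=R.from_quat(s["eef_rot"]).as_matrix(); print(s["tcp_pos"],s["joint_positions"].round(2))
pw,_,Ww,_,_=cap("wrist"); save("j",pw); X=Ww.reshape(-1,3); st=np.c_[(X-SO)@xs,(X-SO)@ys,X[:,2]]
m=(abs(st[:,2]-162)<5)&(abs(st[:,0])<26)&(abs(st[:,1])<90); r=cv2.minAreaRect(st[m][:,:2].astype(np.float32)); print("cassette st",m.sum(),np.round(r[0],1),np.round(r[1],1),r[2],np.median(st[m][:,2]))
m=(abs(st[:,2]-153)<4)&(abs(st[:,0]-70)<30)&(abs(st[:,1]+89)<35); r=cv2.minAreaRect(X[m][:,:2].astype(np.float32)); print("handle",m.sum(),np.round(r[0],1),np.round(r[1],1),r[2])
m=(st[:,2]>52)&(st[:,2]<66)&(st[:,1]>55)&(st[:,1]<110)&(abs(st[:,0])<30); print("stop y",m.sum(),np.percentile(st[m,1],[1,50]) if m.any() else 0)
R1=cols(d(82.6),[0,0,-1])
for z in (249,117): print(rel(s["tcp_pos"],R0,[597.7,178.9,z],R1))
E
```

```text
[595.80159831 181.80029044 247.17018305] [ 0.12  0.38  1.3  -0.    1.47  0.18]
cassette st 10038 [0.4 2.2] [129.7  40.5] 89.99298858642578 162.46534891030652
handle 1007 [597.8 179.2] [46.2 14. ] 82.40657043457031
stop y 121 [55.28768913 68.59084459]
([-2.8, 2.1, -1.8], [-0.0, 0.001, 0.072])
([-2.7, 2.1, 130.2], [-0.0, 0.001, 0.072])
```

View pics/j.png

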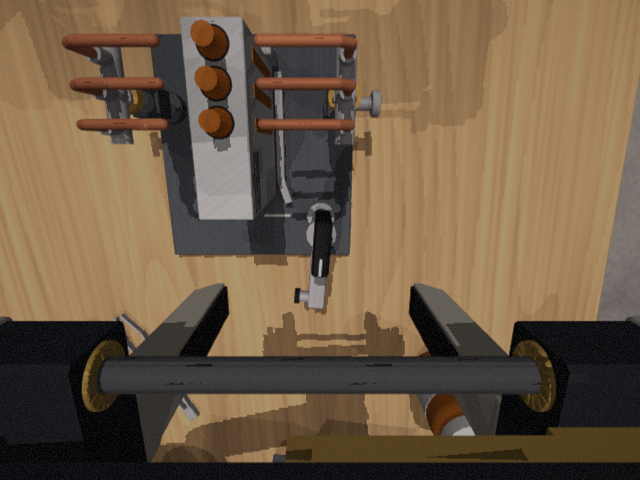

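Call:
move_arm:
  targets:
    - {"fingers":50,"offset":[-3,2,0],"dr":[0,0,0.072]}
    - {"fingers":50,"offset":[-3,2,0],"dr":[0,0,0.072]}
    - {"fingers":50,"offset":[-3,2,15],"dr":[0,0,0.072]}
    - {"fingers":50,"offset":[-3,2,40],"dr":[0,0,0.072]}
    - {"fingers":50,"offset":[-3,2,65],"dr":[0,0,0.072]}
    - {"fingers":50,"offset":[-3,2,90],"dr":[0,0,0.072]}
    - {"fingers":50,"offset":[-3,2,112],"dr":[0,0,0.072]}
    - {"fingers":50,"offset":[-3,2,125],"dr":[0,0,0.072]}
    - {"fingers":50,"offset":[-3,2,130],"dr":[0,0,0.072]}
    - {"fingers":50,"offset":[-3,2,130],"dr":[0,0,0.072]}
    - {"fingers":10,"offset":[-3,2,130],"dr":[0,0,0.072]}
    - {"fingers":10,"offset":[-3,2,130],"dr":[0,0,0.072]}
    - {"fingers":10,"offset":[-3,2,130],"dr":[0,0,0.072]}
    - {"fingers":10,"offset":[-3,2,130],"dr":[0,0,0.072]}
    - {"fingers":10,"offset":[-3,2,130],"dr":[0,0,0.072]}
    - {"fingers":10,"offset":[-3,2,130],"dr":[0,0,0.072]}
    - {"fingers":10,"offset":[-3,2,130],"dr":[0,0,0.072]}
    - {"fingers":10,"offset":[-3,2,130],"dr":[0,0,0.072]}
    - {"fingers":10,"offset":[-3,2,130],"dr":[0,0,0.072]}
    - {"fingers":10,"offset":[-3,2,130],"dr":[0,0,0.072]}
  squeeze: 25

```text
time_s: 23.32
tcp_pos: [597.8, 178.9, 118.4]
eef_rot: [0.751, 0.66, 0.0, 0.001]
wrist_force: [-1.5, 0.6, 4.8]
gripper_width: 13.7
```

Call:
move_arm:
  targets:
    - {"fingers":10,"offset":[0,0,0],"dr":[0,0,0.06]}
    - {"fingers":10,"offset":[0,0,0],"dr":[0,0,0.15]}
    - {"fingers":10,"offset":[0,0,0],"dr":[0,0,0.25]}
    - {"fingers":10,"offset":[0,0,0],"dr":[0,0,0.35]}
    - {"fingers":10,"offset":[0,0,0],"dr":[0,0,0.45]}
    - {"fingers":10,"offset":[0,0,0],"dr":[0,0,0.55]}
    - {"fingers":10,"offset":[0,0,0],"dr":[0,0,0.65]}
    - {"fingers":10,"offset":[0,0,0],"dr":[0,0,0.75]}
    - {"fingers":10,"offset":[0,0,0],"dr":[0,0,0.85]}
    - {"fingers":10,"offset":[0,0,0],"dr":[0,0,0.95]}
    - {"fingers":10,"offset":[0,0,0],"dr":[0,0,1.05]}
    - {"fingers":10,"offset":[0,0,0],"dr":[0,0,1.15]}
    - {"fingers":10,"offset":[0,0,0],"dr":[0,0,1.25]}
    - {"fingers":10,"offset":[0,0,0],"dr":[0,0,1.34]}
    - {"fingers":10,"offset":[0,0,0],"dr":[0,0,1.41]}
    - {"fingers":10,"offset":[0,0,0],"dr":[0,0,1.46]}
    - {"fingers":10,"offset":[0,0,0],"dr":[0,0,1.49]}
    - {"fingers":10,"offset":[0,0,0],"dr":[0,0,1.5]}
    - {"fingers":10,"offset":[0,0,0],"dr":[0,0,1.5]}
    - {"fingers":10,"offset":[0,0,0],"dr":[0,0,1.5]}

```text
time_s: 24.98
tcp_pos: [597.2, 179.5, 118.4]
eef_rot: [1.0, -0.029, 0.0, -0.0]
wrist_force: [-2.9, 1.8, 5.8]
gripper_width: 13.7
```

Call:
move_arm:
  targets:
    - {"fingers":45,"offset":[0,0,0],"dr":[0,0,0]}
    - {"fingers":45,"offset":[0,0,0],"dr":[0,0,0]}
    - {"fingers":45,"offset":[0,0,0],"dr":[0,0,0]}
    - {"fingers":45,"offset":[0,0,0],"dr":[0,0,0]}
    - {"fingers":45,"offset":[0,0,0],"dr":[0,0,0]}
    - {"fingers":45,"offset":[0,0,0],"dr":[0,0,0]}
    - {"fingers":45,"offset":[0,0,-25],"dr":[0,0,0]}
    - {"fingers":45,"offset":[0,0,-65],"dr":[0,0,0]}
    - {"fingers":45,"offset":[0,0,-105],"dr":[0,0,0]}
    - {"fingers":45,"offset":[0,0,-145],"dr":[0,0,0]}
    - {"fingers":45,"offset":[-40,0,-170],"dr":[0,0,0]}
    - {"fingers":45,"offset":[-80,0,-180],"dr":[0,0,0]}
    - {"fingers":45,"offset":[-120,0,-180],"dr":[0,0,0]}
    - {"fingers":45,"offset":[-160,0,-180],"dr":[0,0,0]}
    - {"fingers":45,"offset":[-190,0,-180],"dr":[0,0,0]}
    - {"fingers":45,"offset":[-200,0,-180],"dr":[0,0,0]}
    - {"fingers":45,"offset":[-200,0,-180],"dr":[0,0,0]}
    - {"fingers":45,"offset":[-200,0,-180],"dr":[0,0,0]}

```text
time_s: 26.48
tcp_pos: [398.6, 190.7, 298.2]
eef_rot: [1.0, -0.029, 0.002, 0.0]
wrist_force: [0.9, 0.0, 0.1]
gripper_width: 44.9
```

```bash
python3 - <<'E'
from h import *
s=bot.observe(); print(s["tcp_pos"],s["joint_positions"].round(2),s["time_s"])
pw,_,Ww,_,_=cap("wrist"); ps,_,Ws,_,_=cap("scene"); X=Ww.reshape(-1,3); st=np.c_[(X-SO)@xs,(X-SO)@ys,X[:,2]]
m=(abs(st[:,2]-162)<5)&(abs(st[:,0])<26)&(abs(st[:,1])<90); r=cv2.minAreaRect(st[m][:,:2].astype(np.float32)); print("cassette",m.sum(),np.round(r[0],1),np.round(r[1],1),r[2])
m=(abs(st[:,2]-153)<4)&(abs(st[:,0]-70)<30)&(abs(st[:,1]+89)<35); r=cv2.minAreaRect(st[m][:,:2].astype(np.float32)); print("handle",m.sum(),np.round(r[0],1),np.round(r[1],1),r[2])
m=(abs(st[:,2]-104)<4)&(st[:,0]<46)&(st[:,0]>-15)&(abs(st[:,1]+89)<35); r=cv2.minAreaRect(st[m][:,:2].astype(np.float32)); print("arm",m.sum(),np.round(r[0],1),np.round(r[1],1),r[2])
save("k",np.hstack([cv2.resize(pw,(400,300)),cv2.resize(ps[160:440,160:533],(400,300))]))
E
```

```text
[398.61393823 190.73294871 298.24299596] [ 0.19  0.01  1.63 -0.    1.49  1.82] 26.4833
cassette 7743 [0.1 2.1] [ 40.5 130.1] 0.04814455658197403
handle 230 [ 50.8 -88.5] [14.   8.8] 88.53649139404297
arm 1228 [ 15.9 -79.3] [60.1 33.5] 0.20932871103286743
```

View pics/k.png

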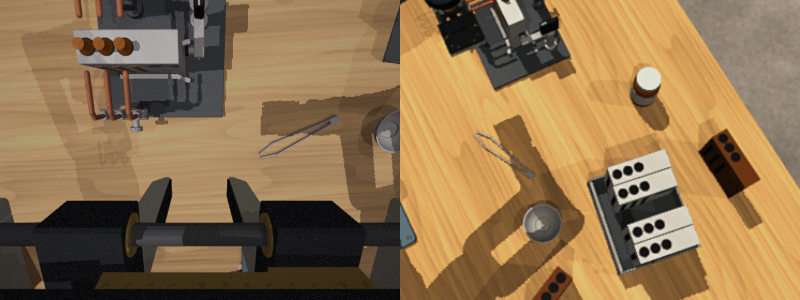

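```bash
python3 -c "
from rig import bot
print(bot.job_done())"
```

```text
the job is handed in; nothing more can be done
None
```

The job is done and handed in at about 26.5 s of the 72 s allowed; no verdict was reported.

**What I did:** I tipped the filled cassette (middle place in the row) forward with the shut fingers and drew it out by the head. I stood it upright on the open bench and let go, then gripped it again by the tail. I slid it head first between the burners until it met the stop at about 7 N and set it down on the plate. Then I turned the latch handle 1.5 rad.

**Last checks:**
- **Cassette:** it stands square in the seat, at station x = 0.1 mm and y = 2.1 mm. That is 0.1 mm past the stated 0 to +2 mm, which is within the camera error, and contact with the stop was felt directly.
- **Latch:** its arm lies across behind the tail, within about 0.2° of square. I did not measure the gap between the bumper and the tail separately.
- **The rest of the bench:** all four empties still stand in the rack, and the bottle, tongs and dish look untouched. The gripper was clear of everything.
- **Disagreement:** the side camera read a few millimetres off from the scene and wrist cameras, so I relied on those two, which agreed with each other.

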